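# Push the row of spacer blocks home in the jig and shut its gate

## Task

Push the row of four black spacer blocks along the channel of the aluminium jig, as one train, until the front block is fully home against the blue end stop and all four touch. Then push the red paddle to slide the gate right across the channel behind the last block, as far as it goes. Only push: do not lift or tip any block, and leave the pin, tape, glue bottle, tools and loose plate where they are.

Things in the scene. Friction and masses are not known exactly. Their poses are not given: they have to be found in the camera images.
- jig: fixed aluminium plate, 10 mm thick, x -100 to +90, y -170 to +170 mm about its origin (underside, on the channel's centre line). The channel runs along y, 52 mm wide, floor 10 mm above the origin, between steel rails 12 mm wide that rise 12 mm over the floor. Closed at +y by the end stop, open at -y. Grey gate guides at x -98 to -38, y -36 to -4, top 36 mm above the origin
- stop_face (a point): middle of the face of the blue end stop that the front block must touch, at jig y = +150 mm, 25 mm above the jig's underside; the stop is 88 mm wide, 20 mm thick, its top 50 mm above the jig's underside; axes as the jig's
- block1: front block of the row, nearest the end stop: black with bright end edges, 26 mm hole from above, 50 (x, across the channel) x 40 (y, along it) x 30 mm high, about 120 g; origin at the centre of its underside. The four alike blocks start touching, in the channel, 50 to 110 mm short of the stop. Home, their centres lie 20, 60, 100 and 140 mm from the stop's face
- block2: second block, same size, behind block1
- block3: third block, same size, behind block2
- block4: rear block, same size; push on its -y face (jig axes), which stands 18 mm clear above the rails and is free behind. Its home leaves 4 mm between it and the gate's bar
- gate (a joint): slide of the gate along the jig's +x, m: 0 fully open (bar outside the channel), 0.054 at its end, right across. Stays where it is left (about 1.5 N friction). Its steel bar, 12 mm wide (jig y -26 to -14) and 14 mm high, passes 1 mm above the rails; it meets the side of a block and stops if the row is not home
- gate_paddle (a point): on the red upright paddle of the gate: middle of its -x face, to be pushed towards the jig's +x. The paddle is 32 mm wide (y), 8 mm thick (x, the point on its rear face), and reaches from 23 mm below to 15 mm above the point, its foot 1 mm above the guide cheeks
- pin: bystander: brass pin with a head, 22 mm across, 42 mm high, standing on the jig plate on the +x side of the channel; origin under its foot
- tape: bystander: roll of yellow tape lying flat, 84 mm across, 25 mm high; origin under its centre
- glue: bystander: white bottle with a red cap, 48 mm across, 120 mm high; origin under its centre
- driver: bystander: screwdriver with a green handle, lying
- wrench: bystander: steel wrench, lying
- bezel: bystander: loose black plate with two round holes, 100 x 140 x 8 mm, lying flat; origin under its centre
Things that resemble listed ones, but are neither listed nor needed, are in the scene too. Leave any orange look-alike of the block4 alone. Leave any pink look-alike of the block3 alone.

How it is judged:
On the way, in this order (a step that is already met when the one before it is completed fails the run):
1. the whole row is home against the end stop (y of block1 in the frame of jig above 0.127 m and y of block2 in the frame of jig above 0.087 m and y of block3 in the frame of jig above 0.047 m and y of block4 in the frame of jig above 0.007 m), for 0.2 s.
2. the gate is right across behind it (value of joint gate above 0.048 m), for 0.2 s.
At the end, for the whole second after the job is handed in: every block sits flat in the channel, at rest, within 3 mm of its home place in the row against the end stop, and the gate has slid at least 48 of its 54 mm (all of step 1 and z of each of block1, block2, block3, block4 in the frame of jig below 0.014 m and x of block1 in the frame of jig between -0.006 and 0.006 m and x of block2 in the frame of jig between -0.006 and 0.006 m and x of block3 in the frame of jig between -0.006 and 0.006 m and x of block4 in the frame of jig between -0.006 and 0.006 m and angle between each of block1, block2, block3, block4's own z axis and vertical below 0.06 rad and linear speed of each of block1, block2, block3, block4 below 0.01 m/s and value of joint gate above 0.048 m); the robot touches nothing.
It fails at once if a block is lifted more than 8 mm or tipped more than 0.2 rad (z of any of block1, block2, block3, block4 in the frame of jig above 0.018 m or angle between any of block1, block2, block3, block4's own z axis and vertical above 0.2 rad).
It fails at once if a bystander (pin, tape, glue bottle, screwdriver, wrench, loose plate) is moved more than 15 mm (distance of any of pin, tape, glue, driver, wrench, bezel from where it was at the start of the episode above 0.015 m).
It also fails if it takes over 48 s, if anything falls off the work surface, if the arm or the gripper's body presses on something with over 40 N, if the wrist force passes 120 N, or if a joint passes its speed limit or range.

## Robot

A 6-joint arm with a two-finger parallel gripper is mounted at the origin on the work surface. World frame = base frame: x ahead of the robot, y to its left, z up, the work surface at z = 0. Lengths are in m, angles in rad, forces in N, time in s.
With the tool pointing down it reaches from about 0.375 to 0.975 m from the base axis. Payload 3.8 kg.
Tool frame: the origin (TCP) lies on the mounting face of the last link; the fingertips stand 173 mm ahead of it and the grasp point (between the pads) lies 155 mm ahead of it (tip_extent is the distance from the TCP to the fingertips, in m); y points along the fingers, z is the direction in which the jaws open and shut, and the axes are right-handed (so a half turn about y gives the same grasp; the last joint's range is limited). The gripper opens to 85 mm and grips with 20 to 120 N. Pads are 22 mm wide; open, the fingers measure 114 mm over their backs; the gripper's body (76 mm by 85 mm) begins 54 mm behind the grasp point. The pads swing forward as they close: fully open they stand 13 mm farther back than shut.
Start: joints at [1.265, 0.264, 1.604, -0, 1.274, -0.037], TCP at [0.179, 0.651, 0.405] pointing down, gripper open.
Joint ranges: [-2.63, 2.63], [-0.94, 2.18], [0.31, 2.57], [-1.31, 4.45], [0, 2.66], [-2.55, 2.55]. Speed limits (rad/s): [2.57, 2.57, 3.14, 3.14, 3.14, 3.14].

## Interface

Orientations are given as a unit quaternion [x, y, z, w].
In Python, from station import * gives the robot as it stands. The module is installed in compiled form; this text tells all that it offers. Calls block until the motion is done:
- move_ptp(position, orientation): joint-space move of the TCP to a pose.
- move_linear(position, orientation=None, feed=0.15, force_limit=None): straight line of the TCP; orientation=None keeps the orientation; feed is the mean speed in m/s. With force_limit (N) it stops when the force on the tool has changed by that much, and returns True; else False.
- movej(angles): joint-space move.
- set_gripper(opening, f_grip=None): finger opening in m; f_grip is the grip in N (None keeps the last); returns when the fingers have stopped.
- dwell(seconds).
- inverse_kinematics(position, orientation): joint angles nearest the present ones, or None.
- sense(): the state.
- capture(name): name is "scene" or "top"; returns (picture, depth): 480x640x3 uint8, red, green, blue; 480x640 float32, m along the optical axis (not along the pixel's ray), 0 where there is no reading.
- get_calibration(name): a dict with "fx", "fy", "cx", "cy" (pixels), "k1" (the pictures are not rectified: a ray, as slopes to the right and down, at radius r is drawn at 1 + k1 r^2 times it, then the intrinsics apply), "T" (4x4, takes a point from camera to world coordinates). Camera axes: x right, y up, looking along -z (the intrinsics and any distortion apply to the point x, -y, -z); pixel columns grow to the right and rows downward; lengths in m; the calibration is good to about 2 mm. A picture is of the moment at which its call begins. get_calibration takes no time and is no camera call.
A pose or a line that the arm cannot do raises PlanningError and nothing moves.
- sign_off(): hands the job in, once; it reports no verdict.
Trained networks look in the newest picture that a camera, given by its name, has taken for a name from the list of things; names that differ only in an ending like _2 or _b are one class to them, and where a whole thing is asked for, a point or a joint stands for the part that bears it (a point fixed in the world has none). Each returns a list of dicts, best first, with "conf" (0 to 1); they miss things now and then, are a little off and sometimes report something else, mostly with a low value. They report only what shows in the picture. A call takes as long as a camera call. They do not tell look-alikes from the thing itself.
- cut_out(camera, target): "region" (480x640 bool, what is visible of it) and "centre" ([column, row] in pixels, amid what is visible of it).
The state is a dict: "time": time; "joint_positions": joint angles; "joint_vel": joint speeds; "effort": joint torques, N m; "tool_pos": TCP position; "ee_rot": TCP orientation; "force": force on the tool from outside, world axes, zero at the start; "ft_torque": the same for the moment, N m; "finger_gap": finger opening in m.
Only numpy, scipy, OpenCV 4.12 (cv2) and the standard library are available. Lean on these libraries where they do the work, as an engineer would, in place of code of your own. Each camera call takes 0.05 s, during which the arm holds its last target.

## Working session

There is one attempt and no reset: what is moved stays moved. The work goes in short steps, each a Python script; the robot and the scene stay as the last script left them, time stands still between calls to the robot, and variables do not carry over. Pictures are saved under pics/ and viewed, and the job is handed in when it is done.

```bash
mkdir -p pics; cat > h.py <<'E'
from station import *
import numpy as np, cv2
def save(n,p): cv2.imwrite('pics/'+n+'.png',p[:,:,::-1])
def world(cam,depth_or_none,uv,z=None,d=None):
    c=get_calibration(cam);T=np.array(c["T"])
    uv=np.atleast_2d(np.array(uv,float))
    K=np.array([[c["fx"],0,c["cx"]],[0,c["fy"],c["cy"]],[0,0,1]])
    n=cv2.undistortPoints(uv[:,None],K,np.array([c["k1"],0,0,0,0.]))[:,0]
    r=np.c_[n[:,0],-n[:,1],-np.ones(len(n))]
    o=T[:3,3]; rw=r@T[:3,:3].T
    if z is not None: s=(z-o[2])/rw[:,2]
    elif d is not None: s=np.asarray(d)
    else:
        s=depth_or_none[uv[:,1].round().astype(int),uv[:,0].round().astype(int)]
    return o+rw*s[:,None]
def proj(cam,P):
    c=get_calibration(cam);T=np.linalg.inv(np.array(c["T"]))
    P=np.atleast_2d(P);q=P@T[:3,:3].T+T[:3,3]
    n=np.c_[q[:,0]/-q[:,2],-q[:,1]/-q[:,2]]
    n=n*(1+c["k1"]*(n**2).sum(1,keepdims=True))
    return np.c_[n[:,0]*c["fx"]+c["cx"],n[:,1]*c["fy"]+c["cy"]]
E
python3 - <<'E'
from h import *
for n in("scene","top"):
    p,d=capture(n);save(n+'0',p);np.save(n+'d.npy',d);np.save(n+'p.npy',p)
    c=get_calibration(n);print(n,{k:np.round(v,3).tolist() for k,v in c.items()})
s=sense();print(s["time"],s["tool_pos"],s["ee_rot"],s["finger_gap"])
E
```

```text
scene {'fx': 540.163, 'fy': 540.163, 'cx': 314.823, 'cy': 243.145, 'k1': 0.013, 'T': [[0.802, -0.467, 0.372, 1.07], [0.597, 0.631, -0.495, -0.707], [-0.004, 0.62, 0.785, 1.167], [0.0, 0.0, 0.0, 1.0]]}
top {'fx': 608.702, 'fy': 608.702, 'cx': 321.642, 'cy': 235.099, 'k1': 0.029, 'T': [[-0.024, 0.995, -0.093, 0.441], [-1.0, -0.025, -0.01, -0.04], [-0.012, 0.093, 0.996, 1.401], [0.0, 0.0, 0.0, 1.0]]}
0.1 [0.17918375 0.65045089 0.40349567] [ 0.70143484 -0.0948812   0.09463479 -0.70002213] 0.0856305768253967
```

View pics/scene0.png

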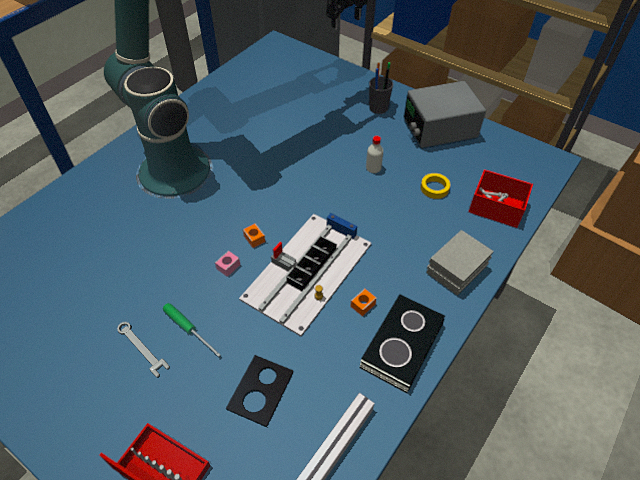

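View pics/top0.png

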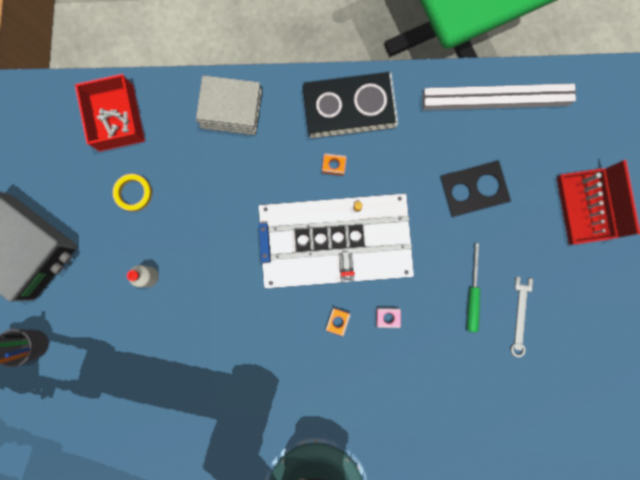

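Both pictures show the jig, with its blue stop at top(265,242). The black row runs through top(303,238), (320,238), (338,237) and (357,236), and the red paddle is at top(347,272). The look-alikes are the orange blocks at top(334,163) and (338,321) and the pink one at top(388,317), all outside the channel. I choose the four black blocks in the channel, with block4 at top(357,236). Next I'll check a close crop and measure.

```bash
python3 - <<'E'
from h import *
p=np.load('topp.npy');save('topcrop',cv2.resize(p[185:300,245:425],None,fx=4.4,fy=4.4,interpolation=cv2.INTER_CUBIC))
p2=np.load('scenep.npy');save('scenecrop',cv2.resize(p2[205:335,235:380],None,fx=4.5,fy=4.5,interpolation=cv2.INTER_CUBIC))
D={'top':np.load('topd.npy'),'scene':np.load('scened.npy')}
for cam in('top','scene'):
  for t in('jig','stop_face','block1','gate_paddle','pin'):
    for r in cut_out(cam,t)[:6]:
      m=r["region"];ys,xs=np.nonzero(m)
      P=world(cam,D[cam],np.c_[xs,ys]);
      print(cam,t,round(r["conf"],2),np.round(r["centre"],1),m.sum(),np.round(np.median(P,0),4),np.round(np.percentile(P[:,2],[5,95]),3))
      if t=='jig':
        q=P[:,2]<0.03; rect=cv2.minAreaRect(np.float32(P[:,:2]*1000)); print(rect)
E
```

```text
top jig 0.75 [337.3 242.7] 10949 [ 0.5531 -0.0582  0.0107] [0.005 0.037]
((548.5245971679688, -54.958587646484375), (212.33094787597656, 345.454833984375), 2.9789981842041016)
top jig 0.5 [470.6 189.3] 2234 [ 0.6692 -0.3784  0.0071] [0.001 0.012]
((601.9320068359375, -236.06105041503906), (127.02379608154297, 490.1064758300781), 24.81103515625)
top stop_face 0.96 [336.2 242. ] 11125 [ 0.5546 -0.0595  0.0107] [0.005 0.039]
top block1 0.87 [393.3 318.7] 303 [ 0.3827 -0.1741  0.0291] [0.017 0.034]
top block1 0.78 [316.4 235.8] 330 [ 0.5615 -0.0234  0.0394] [0.015 0.044]
top block1 0.76 [296.8 239.8] 310 [0.5587 0.0191 0.0393] [0.023 0.044]
top block1 0.71 [331.3 168.2] 359 [ 0.7297 -0.0573  0.0285] [0.003 0.034]
top block1 0.6 [343.7 325.7] 258 [ 0.3718 -0.0572  0.0299] [0.024 0.035]
top block1 0.57 [338.9 232.7] 314 [ 0.5621 -0.0633  0.0396] [0.029 0.044]
top gate_paddle 0.53 [342.9 267.7] 167 [ 0.4934 -0.0803  0.0379] [0.033 0.076]
top pin 0.46 [356.3 204.2] 87 [ 0.6298 -0.1089  0.0495] [0.017 0.055]
scene jig 0.86 [311.6 279.5] 6994 [ 0.5673 -0.0896  0.0116] [0.006 0.043]
((698.64825
[... 330 characters left out ...]
[0.006 0.043]
scene block1 0.77 [298.9 278.8] 404 [ 0.5629 -0.1077  0.0376] [0.014 0.044]
scene block1 0.77 [361.7 301.2] 396 [ 0.7332 -0.0627  0.0276] [0.004 0.034]
scene block1 0.75 [307.2 266.8] 246 [ 0.5611 -0.0593  0.0392] [0.017 0.044]
scene block1 0.6 [226.3 263.6] 401 [ 0.3827 -0.1743  0.0257] [0.002 0.034]
scene block1 0.56 [255.2 234.5] 348 [ 0.3762 -0.063   0.0263] [0.004 0.034]
scene block1 0.55 [326.2 244.4] 271 [0.5565 0.0213 0.0387] [0.015 0.043]
scene gate_paddle 0.59 [280.8 256.1] 214 [ 0.4828 -0.0835  0.0404] [0.006 0.077]
scene gate_paddle 0.5 [298.9 283.6] 7087 [ 0.5656 -0.09    0.0116] [0.006 0.043]
scene pin 0.41 [317.6 292.1] 124 [ 0.6341 -0.1154  0.0321] [0.011 0.055]
```

```bash
sleep 20; ls pics
```

```text
scene0.png
scenecrop.png
top0.png
topcrop.png
```

View pics/topcrop.png

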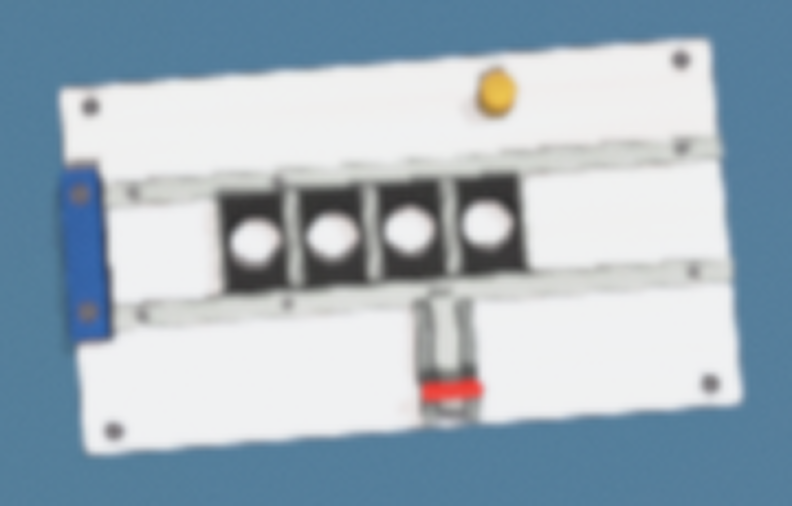

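View pics/scenecrop.png

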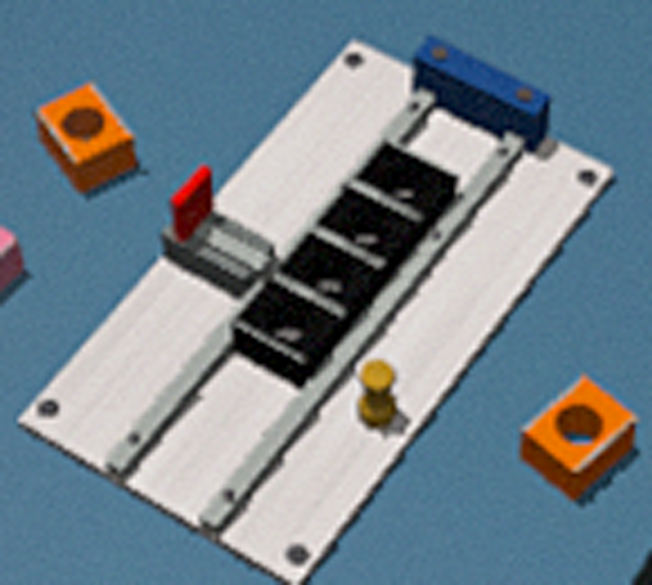

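```bash
python3 - <<'E'
from h import *
def fit(cam,pts,f,off):
    uv=(np.array(pts,float)+.5)/f-.5+off
    W=world(cam,None,uv,z=0.010)[:,:2]
    J=np.array([[90,170],[90,-170],[-100,-170],[-100,170]])/1e3
    a=J-J.mean(0);b=W-W.mean(0)
    th=np.arctan2((a[:,0]*b[:,1]-a[:,1]*b[:,0]).sum(),(a*b).sum())
    R=np.array([[np.cos(th),-np.sin(th)],[np.sin(th),np.cos(th)]])
    t=W.mean(0)-R@J.mean(0)
    print(cam,'th',th,'t',t,'res mm',np.round((W-J@R.T-t)*1e3,1).tolist())
    return R,t
Rt=[fit('top',[(62,90),(710,40),(741,402),(87,453)],4.4,[245,185]),
fit('scene',[(613,170),(300,582),(20,420),(352,42)],4.5,[235,205])]
D={'top':np.load('topd.npy'),'scene':np.load('scened.npy')}
P0={'top':np.load('topp.npy'),'scene':np.load('scenep.npy')}
# checks: red paddle, black blocks, blue stop, pin in jig frame
for (R,t),cam in zip(Rt,('top','scene')):
  hsv=cv2.cvtColor(P0[cam],cv2.COLOR_RGB2HSV)
  ys,xs=np.nonzero(D[cam]>0);W=world(cam,D[cam],np.c_[xs,ys]);J=np.c_[(W[:,:2]-t)@R,W[:,2]]*1e3
  h=hsv[ys,xs]; inj=(abs(J[:,0]+5)<100)&(abs(J[:,1])<175)
  for n,m in(('red',((h[:,0]<8)|(h[:,0]>172))&(h[:,1]>150)&(J[:,2]>30)),('blue',(J[:,2]>40)&(J[:,1]>130)),
    ('blk',(J[:,2]>34)&(J[:,2]<47)&(abs(J[:,0])<35)&(J[:,1]<130)),('pin',(J[:,2]>44)&(J[:,0]>40)&(J[:,1]<100))):
    q=J[m&inj]; print(cam,n,len(q),np.round(np.percentile(q,[2,50,98],axis=0),1).tolist())
E
```

```text
top th 0.05244073317421956 t [ 0.56345287 -0.05782116] res mm [[0.0, 0.1], [-0.1, -0.4], [0.2, 0.5], [-0.2, -0.2]]
scene th 0.05815026787156755 t [ 0.56187822 -0.05717483] res mm [[0.1, -1.3], [-0.8, 2.2], [0.1, 0.7], [0.6, -1.6]]
top red 38 [[-87.1, -30.0, 33.2], [-83.6, -18.3, 74.3], [-79.1, -7.3, 78.2]]
top blue 366 [[-43.8, 150.8, 42.6], [-1.5, 160.1, 49.6], [41.1, 170.2, 55.1]]
top blk 1160 [[-25.1, -63.2, 34.9], [-1.0, 14.1, 39.9], [23.5, 92.4, 44.8]]
top pin 61 [[57.4, -64.2, 45.8], [66.0, -55.0, 51.5], [75.6, -46.6, 56.7]]
scene red 118 [[-88.6, -39.8, 31.1], [-81.3, -20.3, 59.5], [19.7, 81.4, 79.1]]
scene blue 244 [[-41.6, 145.6, 40.8], [1.7, 154.5, 49.5], [42.9, 167.2, 54.3]]
scene blk 833 [[-25.2, -68.2, 35.0], [0.6, 7.2, 40.2], [25.0, 90.2, 45.0]]
scene pin 48 [[58.7, -67.2, 47.0], [67.7, -58.7, 52.3], [75.7, -50.2, 55.6]]
```

The crop confirms the four black blocks in the channel. The two cameras agree on the jig pose to about 1.5 mm: top corner residuals are under 0.5 mm, and block tops at 40 mm, the stop at about 50 mm and the paddle top at about 75 mm all match the description. The row spans about jig y -65 to +95, and the paddle's rear face is at x of about -88. I'll move behind block4 now.

```bash
cat >> h.py <<'E'
from scipy.spatial.transform import Rotation as Ro
TH=0.054;T0=np.array([0.5630,-0.0577]);TIP=0.173
RJ=np.array([[np.cos(TH),-np.sin(TH)],[np.sin(TH),np.cos(TH)]])
def J(x,y,tipz): return np.r_[RJ@np.array([x,y])/1e3*1.0+T0,tipz/1e3+TIP]
def toJ(p): return np.r_[RJ.T@(np.array(p[:2])-T0)*1e3,(p[2]-TIP)*1e3]
def Q(ang,s=1): # jaw axis at ang from jig x
    z=s*np.array([np.cos(TH+ang),np.sin(TH+ang),0]);y=np.array([0,0,-1.])
    return Ro.from_matrix(np.c_[np.cross(y,z),y,z]).as_quat()
E
python3 - <<'E'
from h import *
s=sense();print(Ro.from_quat(s["ee_rot"]).as_matrix().round(2).tolist())
for sg in(1,-1):
  for a in (0,np.pi/2):
    for p in(J(0,-105,120),J(0,-21,22),J(-120,-20,50),J(-45,-20,50)):
        q=inverse_kinematics(p,Q(a,sg)); print(sg,round(a,1),None if q is None else np.round(q,2))
E
```

```text
[[0.96, 0.0, 0.27], [-0.27, 0.0, 0.96], [-0.0, -1.0, 0.0]]
1 0 [-0.32  0.2   1.9  -0.    1.04 -0.37]
1 0 [-0.18  0.28  2.   -0.    0.85 -0.24]
1 0 [-0.24  0.04  2.23 -0.    0.87 -0.3 ]
1 0 [-0.2   0.17  2.08 -0.    0.89 -0.25]
1 1.6 [-0.32  0.2   1.9  -0.    1.04 -1.95]
1 1.6 [-0.18  0.28  2.   -0.    0.85 -1.81]
1 1.6 [-0.24  0.04  2.23 -0.    0.87 -1.87]
1 1.6 [-0.2   0.17  2.08 -0.    0.89 -1.83]
-1 0 None
-1 0 None
-1 0 None
-1 0 None
-1 1.6 [-0.32  0.2   1.9  -0.    1.04  1.2 ]
-1 1.6 [-0.18  0.28  2.   -0.    0.85  1.33]
-1 1.6 [-0.24  0.04  2.23 -0.    0.87  1.27]
-1 1.6 [-0.2   0.17  2.08 -0.    0.89  1.32]
```

```bash
python3 - <<'E'
from h import *
set_gripper(0.0,30)
move_ptp(J(0,-105,130),Q(0))
print(move_linear(J(0,-105,22),feed=0.12,force_limit=15))
s=sense();print(s["time"],toJ(s["tool_pos"]),s["force"],s["finger_gap"])
p,d=capture("scene");save('s1',cv2.resize(p[150:340,180:420],None,fx=3.3,fy=3.1))
E
```

```text
False
5.5917 [   0.59159734 -105.23597627   22.87727662] [-0.58210289 -0.89518004  0.44943799] 0.00025679230858836633
```

View pics/s1.png

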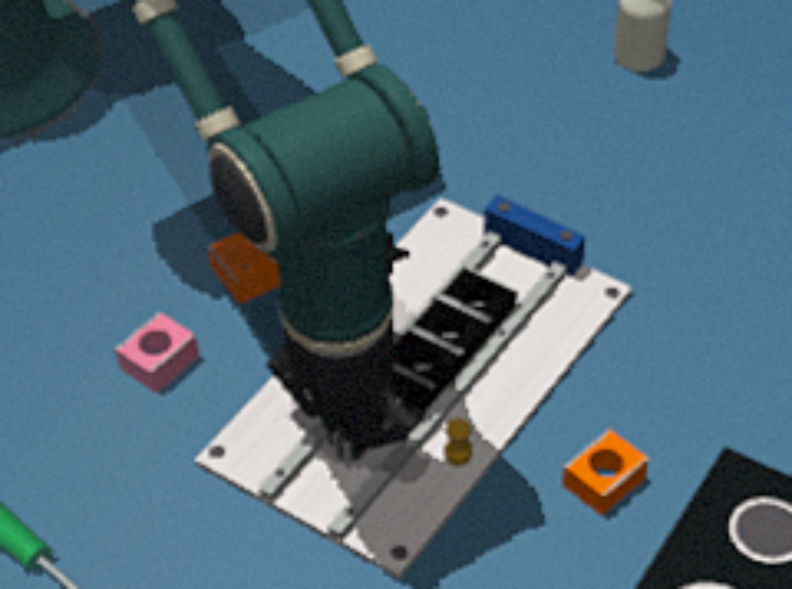

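The gripper is closed and in the channel behind block4 (fingers near crop (370,455)). The pin at (458,440) is clear. Pushing now.

```bash
python3 - <<'E'
from h import *
r=move_linear(J(0,-35,22),feed=0.05,force_limit=15)
s=sense();print(r,s["time"],toJ(s["tool_pos"]),s["force"])
if not r:
    r=move_linear(J(0,-12,22),feed=0.025,force_limit=15)
    s=sense();print(r,s["time"],toJ(s["tool_pos"]),s["force"])
p,d=capture("scene");save('s2',cv2.resize(p[150:340,180:420],None,fx=3.3,fy=3.1))
E
```

```text
False 7.1917 [ 9.20775891e-03 -3.49279182e+01  2.19847194e+01] [0.66161412 0.12212714 0.03862076]
True 7.8417 [  0.08487467 -20.11592096  22.01224704] [ 0.27904463 -1.47476307  1.77192663]
```

View pics/s2.png

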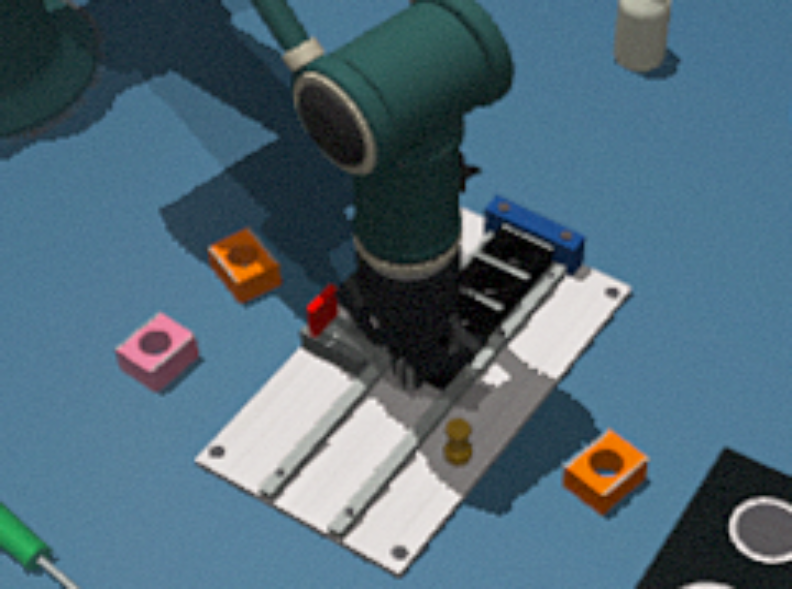

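The push stopped on contact at y = -20.1 (about -21 expected) and the row appears to reach the blue stop at crop (540,240). I'll back off, rise, move behind the paddle and check.

```bash
python3 - <<'E'
from h import *
move_linear(J(0,-45,22),feed=0.1)
move_linear(J(0,-45,125),feed=0.2)
move_ptp(J(-130,-20,125),Q(np.pi/2,-1))
s=sense();print(s["time"],toJ(s["tool_pos"]))
for cam in("top","scene"):
  p,d=capture(cam);save('c'+cam,cv2.resize(p[185:300,245:425] if cam=='top' else p[205:335,235:380],None,fx=4.4,fy=4.4,interpolation=cv2.INTER_CUBIC))
  ys,xs=np.nonzero(d>0);W=world(cam,d,np.c_[xs,ys]);Jp=np.c_[(W[:,:2]-T0)@RJ*1e3,W[:,2]*1e3]
  m=(Jp[:,2]>34)&(Jp[:,2]<47)&(abs(Jp[:,0])<35)&(Jp[:,1]<146)&(Jp[:,1]>-80);print(cam,m.sum(),np.percentile(Jp[m],[2,50,98],axis=0).round(1).tolist())
E
```

```text
10.325 [-130.01807656  -19.99943706  124.39657912]
top 1107 [[-24.6, -7.2, 34.7], [-0.0, 68.4, 39.8], [24.4, 143.8, 45.5]]
scene 765 [[-25.7, -11.3, 34.7], [-0.3, 62.5, 40.2], [24.0, 143.4, 45.0]]
```

View pics/ctop.png

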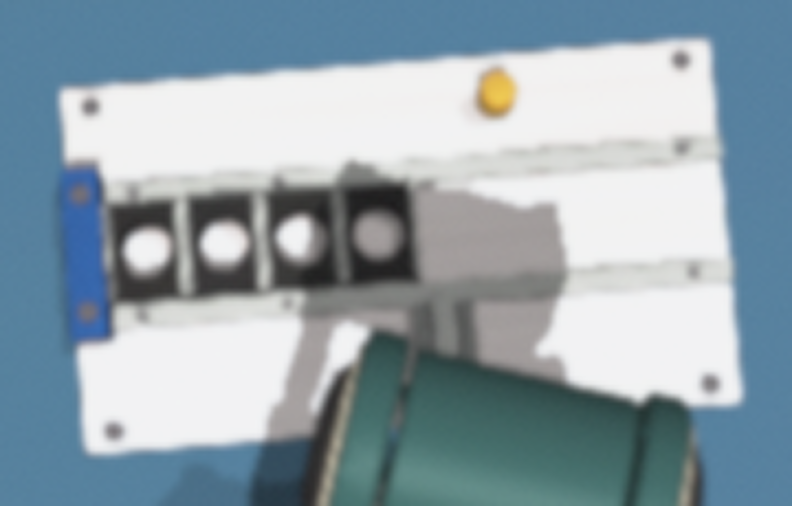

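View pics/cscene.png

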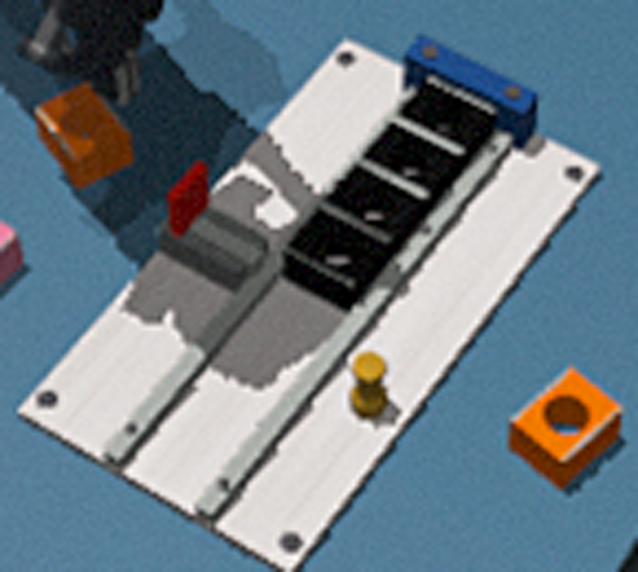

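The row is home, with its rear face at jig y of about -10 and no gaps in top crop (110–415, 240). The gate is still open with the paddle at scene crop (188,198). The pin and the nearby orange block are untouched. Next, the gate.

```bash
python3 - <<'E'
from h import *
print(move_linear(J(-125,-20,50),feed=0.15,force_limit=15))
r=move_linear(J(-60,-20,50),feed=0.05,force_limit=15)
s=sense();print(r,s["time"],toJ(s["tool_pos"]),s["force"])
if not r:
    r=move_linear(J(-36,-20,50),feed=0.025,force_limit=15)
    s=sense();print(r,s["time"],toJ(s["tool_pos"]),s["force"])
dwell(0.3)
move_linear(J(-75,-20,50),feed=0.1)
move_linear(J(-75,-20,150),feed=0.2)
move_ptp(J(-150,-130,200),Q(np.pi/2,-1))
s=sense();print(s["time"],toJ(s["tool_pos"]))
for cam in("top","scene"):
  p,d=capture(cam);save('d'+cam,cv2.resize(p[185:300,245:425] if cam=='top' else p[205:335,235:380],None,fx=4.4,fy=4.4,interpolation=cv2.INTER_CUBIC));save('full'+cam,p)
  hs=cv2.cvtColor(p,cv2.COLOR_RGB2HSV)
  ys,xs=np.nonzero(d>0);W=world(cam,d,np.c_[xs,ys]);Jp=np.c_[(W[:,:2]-T0)@RJ*1e3,W[:,2]*1e3];h=hs[ys,xs]
  m=(Jp[:,2]>34)&(Jp[:,2]<47)&(abs(Jp[:,0])<35)&(Jp[:,1]<146)&(Jp[:,1]>-80);print(cam,m.sum(),np.percentile(Jp[m],[2,50,98],axis=0).round(1).tolist())
  m=(Jp[:,2]>40)&(Jp[:,2]<85)&(abs(Jp[:,0])<100)&(abs(Jp[:,1])<60)&((h[:,0]<8)|(h[:,0]>172))&(h[:,1]>150);print('red',m.sum(),np.percentile(Jp[m],[2,50,98],axis=0).round(1).tolist() if m.any() else 0)
E
```

```text
False
False 12.525 [-59.96683087 -20.03439423  50.07845731] [ 0.40925713  0.23248811 -0.14421465]
True 13.125 [-48.43963975 -19.8880949   49.21034648] [ 0.22025278  0.17220431 -0.57945192]
15.1083 [-150.47494501 -129.92769112  198.40684985]
top 1210 [[-24.6, -22.2, 34.6], [-0.9, 63.6, 39.5], [24.3, 143.6, 45.2]]
red 39 [[-37.3, -31.0, 69.2], [-33.8, -18.4, 74.4], [-30.3, -7.0, 80.3]]
scene 867 [[-31.2, -26.7, 34.4], [-2.5, 53.9, 40.1], [24.0, 143.3, 45.8]]
red 96 [[-37.5, -38.4, 40.9], [-32.5, -22.4, 64.0], [-18.0, 22.3, 77.7]]
```

View pics/dtop.png

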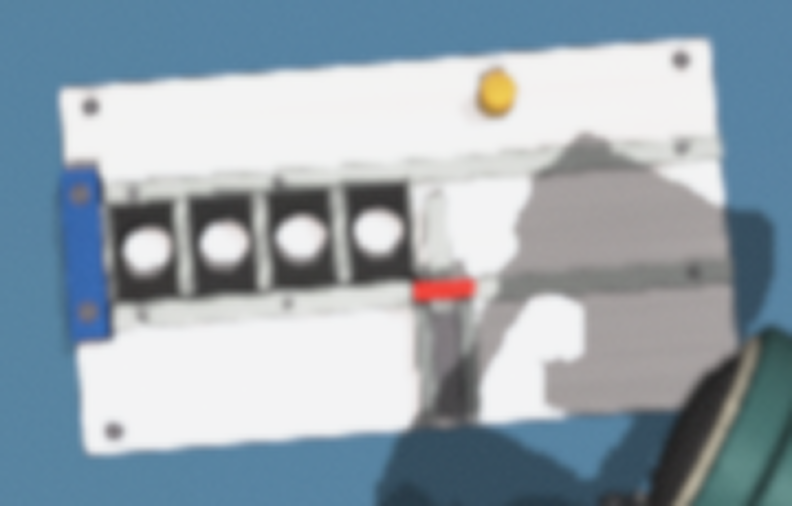

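View pics/dscene.png

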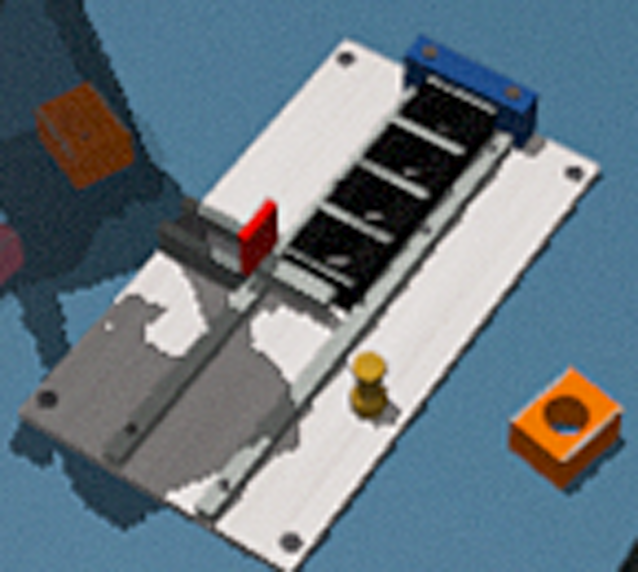

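View pics/fullscene.png

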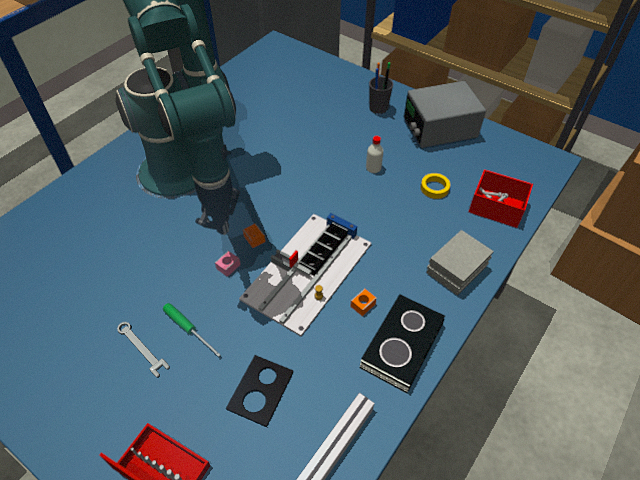

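The gate is across, with the bar at scene crop (310,285), but the measured travel is about 50 mm against 54 and the stop came 3 mm earlier than I expected. I'll push once more with a higher limit to confirm it's at its end.

```bash
python3 - <<'E'
from h import *
move_ptp(J(-80,-20,150),Q(np.pi/2,-1))
print(move_linear(J(-80,-20,52),feed=0.15,force_limit=15))
r=move_linear(J(-56,-20,52),feed=0.05,force_limit=15)
s=sense();print(r,s["time"],toJ(s["tool_pos"]),s["force"])
r=move_linear(J(-36,-20,52),feed=0.015,force_limit=30)
s=sense();print(r,s["time"],toJ(s["tool_pos"]),s["force"])
dwell(0.3);s=sense();print(toJ(s["tool_pos"]),s["force"])
move_linear(J(-80,-20,52),feed=0.1)
move_linear(J(-80,-20,150),feed=0.2)
move_ptp(J(-150,-130,200),Q(np.pi/2,-1))
s=sense();print(s["time"],toJ(s["tool_pos"]))
for cam in("top","scene"):
  p,d=capture(cam);save('e'+cam,cv2.resize(p[185:300,245:425] if cam=='top' else p[205:335,235:380],None,fx=4.4,fy=4.4,interpolation=cv2.INTER_CUBIC))
  # red centroid shift vs first picture
  for nm,q in(('before',np.load(cam+'p.npy')),('after',p)):
    hs=cv2.cvtColor(q,cv2.COLOR_RGB2HSV);m=((hs[...,0]<8)|(hs[...,0]>172))&(hs[...,1]>150)
    b=np.zeros_like(m)
    if cam=='top': b[235:295,330:365]=1
    else: b[235:285,270:302]=1
    n,l,st,ce=cv2.connectedComponentsWithStats((m&b).astype(np.uint8))
    i=1+np.argmax(st[1:,4]);w=world(cam,None,ce[i],z=0.060 if cam=='scene' else 0.072)[0]
    print(cam,nm,st[i],ce[i].round(2),(RJ.T@(w[:2]-T0)*1e3).round(1))
E
```

```text
False
False 17.2583 [-55.9285386  -19.89107363  51.8305817 ] [ 0.25171115 -0.37223816  0.30670733]
True 18.1917 [-46.63514932 -19.80998595  50.4204787 ] [-0.22903171  0.0036907   0.63190749]
[-46.91278996 -19.7083918   50.0378228 ] [-0.54223429  0.83905074  0.46926307]
20.225 [-150.59395664 -130.0324726   198.37996172]
top before [342 271  12   5  38] [346.95 273.11] [-83.1 -18.3]
top after [340 249  12   4  43] [345.19 250.33] [-33.3 -18.5]
scene before [273 242   9  17  93] [277.38 249.59] [-85.1 -20.5]
scene after [289 251   9  17  94] [293.26 258.55] [-34.2 -21.6]
```

View pics/escene.png

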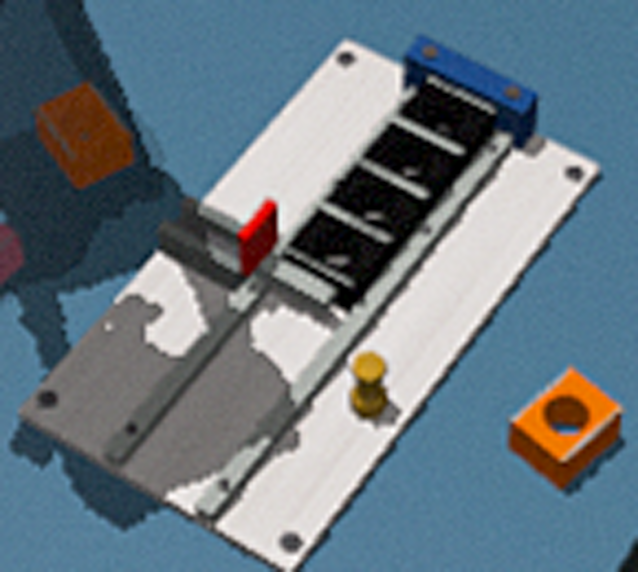

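View pics/etop.png

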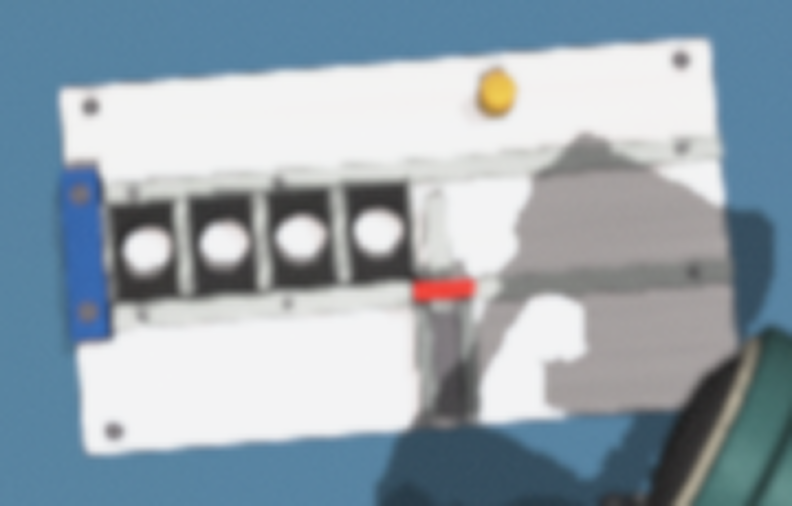

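```bash
python3 - <<'E'
from h import *
a=cv2.imread('pics/dtop.png')[:,:,::-1];b=cv2.imread('pics/etop.png')[:,:,::-1]
c=cv2.imread('pics/dscene.png')[:,:,::-1];e=cv2.imread('pics/escene.png')[:,:,::-1]
for q,box in((a,(260,330,380,500)),(b,(260,330,380,500)),(c,(170,300,220,300)),(e,(170,300,220,300))):
    r=q[box[0]:box[1],box[2]:box[3]].astype(float);w=np.clip(r[...,0]-1.5*np.maximum(r[...,1],r[...,2])-20,0,None)
    Y,X=np.mgrid[box[0]:box[1],box[2]:box[3]];print((X*w).sum()/w.sum(),(Y*w).sum()/w.sum())
p,d=capture('scene');save('bar',cv2.resize(p[245:285,280:325],None,fx=14,fy=14,interpolation=cv2.INTER_CUBIC))
p,d=capture('top');save('bart',cv2.resize(p[220:260,325:370],None,fx=14,fy=14,interpolation=cv2.INTER_CUBIC))
# expected bar end corners overlay pixels for x tip=22,26,28
for cam,off in(('scene',(280,245)),('top',(325,220))):
  for x in(18,22,26,30):
    for y in(-14,-26):
      w=np.r_[RJ@np.array([x,y])/1e3+T0,0.037];u=proj(cam,w)[0];print(cam,x,y,((u+.5-off)*14).round())
E
```

```text
441.8074115795769 289.3892066404594
441.81428637821256 289.3747734349584
256.80713215781486 230.57729493468665
256.8217507517541 230.65829602405614
scene 18 -14 [455. 370.]
scene 18 -26 [418. 415.]
scene 22 -14 [473. 380.]
scene 22 -26 [436. 425.]
scene 26 -14 [491. 390.]
scene 26 -26 [455. 435.]
scene 30 -14 [509. 400.]
scene 30 -26 [473. 445.]
top 18 -14 [230. 131.]
top 18 -26 [304. 125.]
top 22 -14 [228. 107.]
top 22 -26 [302. 101.]
top 26 -14 [226.  82.]
top 26 -26 [300.  76.]
top 30 -14 [224.  57.]
top 30 -26 [298.  51.]
```

View pics/bar.png

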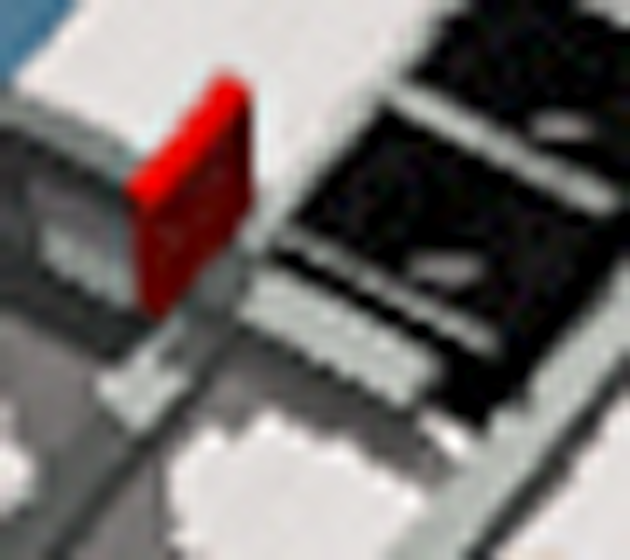

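View pics/bart.png

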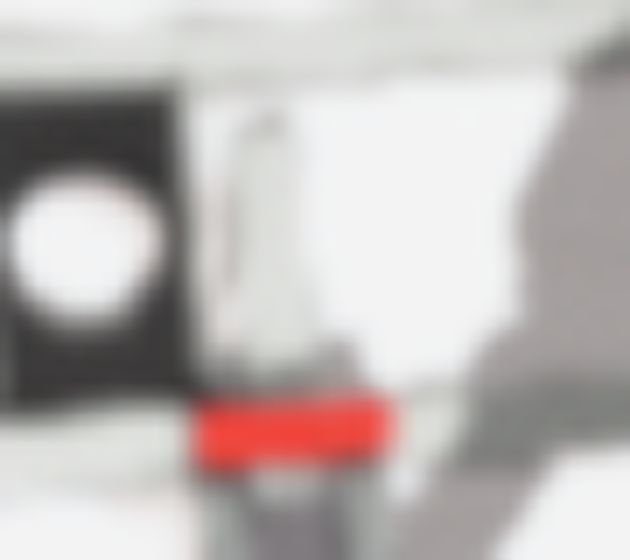

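The pictures after 15 N and after 30 N match to within 0.1 px, so the gate is at a hard stop against about 1.5 N of friction. The row hasn't moved and the arm is clear, so I'm handing in.

```bash
python3 - <<'E'
from h import *
s=sense();print(s["time"],s["force"],toJ(s["tool_pos"]));sign_off()
E
```

```text
20.425 [-0.38956714  0.63346117 -0.72723021] [-149.73667018 -129.02021452  198.62859763]
the job is handed in; nothing more can be done
```

I pushed the row home against the blue end stop, slid the gate across behind block4, and handed the job in at 20.4 s. I got no verdict back.

- **Row:** I pushed on block4 with the gripper closed until it stopped on contact. The depth images put the row's rear face at about jig y -10 mm, centred in the channel, and the pictures show no gaps.
- **Gate:** I pushed the paddle to its stop, then again to 30 N, and it did not move further (under 0.1 px between pictures).
- **Other objects:** the last pictures show the pin, tape, glue bottle, tools and loose plate where they were. That check was by eye. The arm ended clear of everything.

**What disagreed:** the paddle travel I measured in the images was about 50 to 51 mm, not the nominal 54 mm. It is above the 48 mm limit by only 2 to 3 mm. Because the gate would not move at 30 N, I took this as its end, with the shortfall coming from image error or a slightly advanced start.

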